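# Load the curing box under its spring cover

### The job

Load the white sled with its print into the curing box: before the sled reaches the mouth, press the steel bar beside the guides inward with one fingertip to open the amber spring cover, and keep it held open while the other fingertip pushes the sled by its rear lip along the guides until its nose is home against the stop inside. Then let go so that the cover springs fully shut. Only push the sled, never lift it, do not let the cover touch the sled or its print, and leave the other things on the table where they are.

Things in the scene. Friction and masses are not known exactly. Their poses are not given: they have to be found in the camera images.
- tray: Fixed low grey curing box with guides. Origin on the table at the middle of its mouth; +x points into the box (push direction), +y left, z up. Walls 52 mm high. Two guide rails, 6 mm wide, 7 mm high: inner faces 49 mm apart from x = -30 to 60 mm, flaring to 90 mm apart at x = -100. A 45 mm high power pack behind, x 98 to 148.
- stop (a point): Middle of the face of the steel end stop inside the box, 60 mm past the mouth (box x = 60 mm); 6 mm above the table, the stop is 12 mm high.
- hinge (a point): Front end of the cover's hinge line, which runs along the box's x axis at y = +56 mm (left), z = 58 mm in the box frame.
- cover (a joint): Opening angle of the amber cover, rad: 0 shut (start), 1.0 limit. It hinges on its left; its right edge (y = -36 mm) rises. A spring and its weight shut it: about 2.5 N at the bar shut, 4.5 N open. The print passes freely at 0.65 to 0.85; the lid's right edge is then up to 125 mm above the table, only over the box (x above 0).
- apron (a point): Middle of the lower edge of the cover's apron, a 4 mm thick, 56 mm wide plate hanging from the lid across the mouth (box x 0 to 4 mm). Shut, this edge is 20 mm above the table: the sled's plate fits below it, the print does not.
- bar (a point): Middle of the free part of the steel press bar fixed to the cover: 10 mm thick, parallel to box x, free for 100 mm either way. Shut, its axis is at box y = 72, z = 24 mm; at angle a: y = 56 + 38 sin(0.436 - a), z = 58 - 38 cos(0.436 - a). Pushing its outer (left) side inward, box -y, opens the cover; at 0.75 it is at y = 44, z = 22. A fingertip can slide along it.
- sled: Loose white sled, 105 x 44 mm, plate 8 mm thick, 0.12 kg; origin under its centre on the table, +x to its nose. Rear lip over the full width, 6 mm thick, 24 mm high. A grey waisted round print, 34 mm across, top 38 mm above the table, is fixed on it 28.5 mm ahead of centre. Starts before the mouth between the flared guides.
- nose (a point): Middle of the sled's front edge, 52.5 mm ahead of its centre and 4 mm above its underside. At box x = 60 mm the sled is home.
- lip (a point): Middle of the rear face of the sled's rear lip, 52.5 mm behind its centre, 12 mm above its underside. Push here towards the box. With the sled home this face is at box x = -45 mm, still outside the mouth.
- jar: Bystander: small jar with black cap, 52 mm wide, 65 mm high; origin under its centre. Leave alone.
- cup: Bystander: orange printed cup, 60 mm wide, 55 mm high; origin under its centre. Leave alone.
- bracket: Bystander: grey printed angle bracket 50 x 30 x 42 mm; origin under its centre. Leave alone.
- stick: Bystander: white upright glue stick, 26 mm wide, 85 mm high; origin under its centre. Leave alone.
- scraper: Bystander: print scraper lying flat, 190 mm long; origin under its middle. Leave alone.
- ring: Bystander: grey printed ring, 48 mm across, 18 mm high; origin under its centre. Leave alone.
- wrench: Bystander: small wrench lying flat, 130 mm long; origin under its middle. Leave alone.
There are look-alikes about, which are no part of the job. What is shaped like the sled but yellow is not meant.

How it is judged:
By the outcome, as a careful person would: the job done as asked, in the order asked, and still so for the second after the job is handed in, with the robot touching nothing.
It also fails if it takes over 43 s, if anything falls off the work surface, if the arm or the gripper's body presses on something with over 40 N, if the wrist force passes 120 N, or if a joint passes its speed limit or range.

### The arm

A 6-joint arm with a two-finger parallel gripper is mounted at the origin on the work surface. World frame = base frame: x ahead of the robot, y to its left, z up, the work surface at z = 0. Lengths are in m, angles in rad, forces in N, time in s.
With the tool pointing down it reaches from about 0.3 to 0.85 m from the base axis. Payload 4.2 kg.
Tool frame: the origin (TCP) lies at the very end of the fingers, on their centre line; the grasp point (between the pads) lies r.grip_point_offset behind it (r.grip_point_offset is the distance from the TCP to the grasp point, in m); z points along the fingers, y is the direction in which the jaws open and shut (so a half turn about z gives the same grasp; the last joint's range is limited). The gripper opens to 91 mm and grips with 3 to 60 N. Pads are 32 mm wide; open, the fingers measure 118 mm over their backs; the gripper's body (76 mm by 178 mm) begins 60 mm behind the grasp point.
Start: joints at [-1.302, 0.32, 1.565, -0, 1.257, -0.02], TCP at [0.164, -0.551, 0.214] pointing down, gripper open.
Joint ranges: [-3.11, 3.11], [-0.84, 2.01], [0.21, 2.61], [-1.34, 4.49], [0.05, 2.63], [-2.56, 2.56]. Speed limits (rad/s): [2.57, 2.57, 3.14, 3.14, 3.14, 3.14].

### API

Orientations are given as a rotation vector (axis times angle).
In Python, from plant import observe, optics, job, r gives the robot as it stands.
- The arm moves only by the tool move_arm, never from a script. Its argument "targets" is a list of rows, each an object with "dp": the shift along the world's x, y, z as a fraction of full scale, a list of three; "delta_rot": the turn, a rotation vector about the world's x, y, z as a fraction of full scale, a list of three. In form: [{"dp": [x, y, z], "delta_rot": [ax, ay, az]}, ...]. A call has exactly 5 rows; each row shifts and turns the commanded pose from where the row before left it; what a row does not reach is not made up. Full scale, the value 1, is 0.04 m for a shift and 6 degrees for a turn. A row lasts 1/8 s, in which the tool goes at most 62.5 mm and 10.7 degrees, less where a joint would pass 70% of its speed; a pose out of reach is approached as far as the arm can. A call with a number of a shift or a turn outside -1 to 1 is refused whole. A call with a gripper value outside its range is refused whole. "hand" is the opening, from -1 (shut) to 1 (fully open), set as the call begins (left out, the last holds). The fingers move at their own pace and stop on an object; "squeeze" is the grip in N (left out, the last holds). Time passes only in rows, so rows that do not move let the fingers close, or fill a call up. It gives the time, the measured TCP pose, the force and the opening at its end, in the units of the state.
- observe(): the state, without advancing time (a new reading comes with each control period).
- optics.snapshot(name): name is "scene" or "top" or "wrist"; returns a dict with "image" (420x560x3 uint8, blue, green, red), "fx", "fy", "cx", "cy" (pixels), "R" (3x3) and "t" (3): a world point X has camera coordinates R X + t; the wrist camera has in their place "hand_eye" (4x4, takes a point from camera to tool coordinates, whose origin is the TCP and whose axes are the flange's). Camera axes: x right, y down, z forward; pixel columns grow to the right and rows downward; lengths in m; the calibration is good to about 2 mm. A picture is of the moment at which its call begins: read the wrist's pose just before it. There is no depth.
- job.finish_job(): hands the job in, once; it reports no verdict.
The state is a dict: "time_s": time; "q": joint angles; "dq": joint speeds; "joint_efforts": joint torques, N m; "ee_pos": TCP position; "eef_rot": TCP orientation; "ft_force": force on the tool from outside, world axes, zero at the start; "ft_torque": the same for the moment, N m; "grip_width": opening from 0.0 (shut) to 1.0 (fully open).
Only numpy, scipy, OpenCV 4.12 (cv2) and the standard library are available. Lean on these libraries where they do the work, as an engineer would, in place of code of your own. Each camera call takes 0.05 s, during which the arm holds its last target. There are 200 camera calls.

## Working session

There is one attempt and no reset: what is moved stays moved. The work goes in short steps, Python scripts to look and compute and a tool call to move; the robot and the scene stay as the last step left them, time stands still between calls to the robot, and variables do not carry over. Pictures are saved under pics/ and viewed, about 8 in all and at most 12, crops included, and the job is handed in when it is done.

Besides the shell and the picture viewer there is one more tool, called after "Emit:" as name(argument=value, ...) on one line, values as JSON. move_arm: Moves the arm, as the interface text tells. Its arguments: {"type":"object","properties":{"targets":{"type":"array"},"hand":{"type":"number"},"squeeze":{"type":"number"}},"required":["targets"]}

```bash
mkdir -p pics; ls; python3 - <<'E'
from plant import observe, optics, job, r
import cv2,numpy as np
np.set_printoptions(precision=4,suppress=True)
s=observe(); print(s['time_s'],s['ee_pos'],s['eef_rot'],s['grip_width'],r.grip_point_offset)
for n in('scene','top'):
    d=optics.snapshot(n); cv2.imwrite(f'pics/{n}0.png',d['image']); print(n,d['fx'],d['cx'],d['cy'],d['R'],d['t'])
E
```

```text
pics
0.0 [ 0.1636 -0.5507  0.2131] [-3.1072 -0.4518  0.0003] 1.0014526544090716 0.0188
scene 393.49059680696854 272.28722313003874 208.54193522211577 [[-0.335   0.9422  0.0094]
 [ 0.7467  0.2715 -0.6072]
 [-0.5746 -0.1964 -0.7945]] [ 0.1515 -0.3868  1.2638]
top 487.2844448627439 284.3391184619117 209.0003581612711 [[ 0.0132 -0.9998  0.015 ]
 [-0.997  -0.0143 -0.0766]
 [ 0.0768 -0.0139 -0.9969]] [0.0146 0.5384 1.0344]
```

View pics/top0.png

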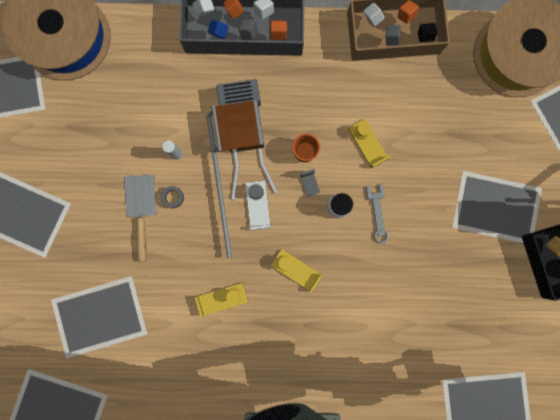

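View pics/scene0.png

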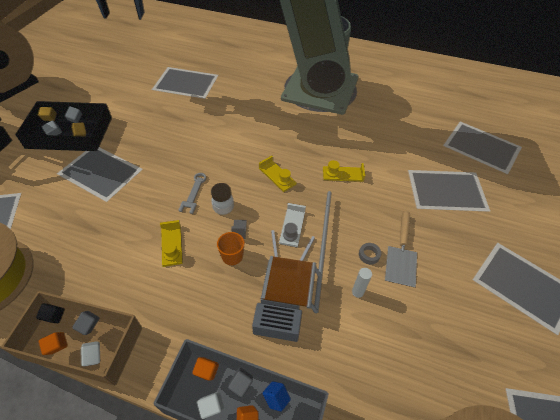

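The top view shows the box at about (238,125), with its mouth facing down the image. The white sled is at (258,205) and the bar runs from (213,115) to (228,257). Next I'll enlarge this area for precise pixels.

```bash
cat > h.py <<'E'
import cv2,numpy as np
np.set_printoptions(precision=4,suppress=True)
def ray(d,uv,z):
    R=np.array(d['R']);t=np.array(d['t'])
    c=-R.T@t; v=R.T@np.array([(uv[0]-d['cx'])/d['fx'],(uv[1]-d['cy'])/d['fy'],1])
    return c+v*(z-c[2])/v[2]
def px(d,X):
    p=np.array(d['R'])@np.array(X)+np.array(d['t']); return [d['fx']*p[0]/p[2]+d['cx'],d['fy']*p[1]/p[2]+d['cy']]
E
python3 - <<'E'
from plant import optics
from h import *
d=optics.snapshot('top'); im=d['image']
c=im[70:265,170:330]; cv2.imwrite('pics/crop.png',cv2.resize(c,None,fx=3,fy=3,interpolation=cv2.INTER_CUBIC))
hsv=cv2.cvtColor(im,cv2.COLOR_BGR2HSV)
m=((hsv[...,1]<50)&(hsv[...,2]>170)).astype(np.uint8); m[:165]=0;m[245:]=0;m[:,:235]=0;m[:,285:]=0
ys,xs=np.nonzero(m);print(len(xs));rc=cv2.minAreaRect(np.c_[xs,ys].astype(np.float32));print(rc,cv2.boxPoints(rc))
g=((hsv[...,1]<70)).astype(np.uint8)
for y in range(160,262,12):print(y,np.nonzero(g[y,205:240])[0]+205)
E
```

```text
758
((257.6624755859375, 193.69912719726562), (68.46550750732422, 37.06534957885742), 70.76932525634766) [[228.8886 167.4807]
 [263.8857 155.2724]
 [286.4363 219.9176]
 [251.4392 232.1258]]
160 [213 214 215 216 217 234 235 236 237]
172 [215 216 217 218 234 235 236 237 238]
184 [216 217 218 219 220 233 234 235 236]
196 [218 219 220 221 222 231 232 233 234]
208 [220 221 222 223 224]
220 [222 223 224 225 226]
232 [224 225 226 227]
244 [225 226 227 228 229]
256 [227 228 229 230 231]
```

View pics/crop.png

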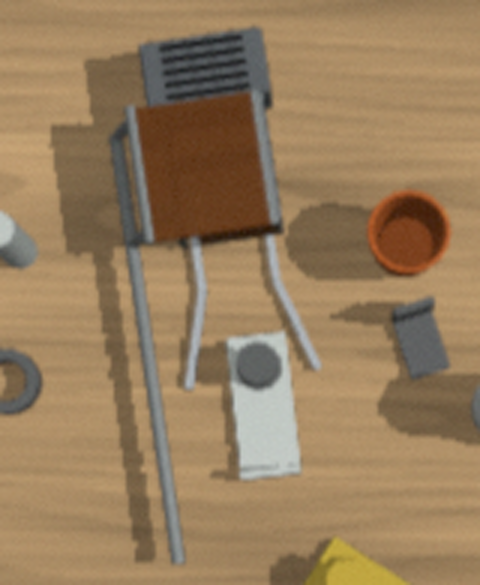

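The crop shows the rail ends at (189,388) and (317,368). The sled's rear lip corners are at (241,478) and (300,472), and its front corners at (229,340) and (286,333). The bar's free end is at (178,560), and the mouth edge runs roughly from (145,240) to (280,230).

```bash
cat >> h.py <<'E'
from scipy.spatial.transform import Rotation as Ro
E
python3 - <<'E'
from plant import optics
from h import *
import json
d=optics.snapshot('top')
f=lambda p,z: ray(d,(170+(p[0]-1)/3,70+(p[1]-1)/3),z)
ys=np.arange(160,262,12);xs=[215,216.5,218,220,222,224,225.5,227,229]
B=np.array([ray(d,(x,y),.029)[:2] for x,y in zip(xs,ys)])
v=np.polyfit(B[:,0],B[:,1],1);yaw=np.arctan(v[0]);print('yaw deg',np.degrees(yaw))
rl,rr=f((189,388),.007)[:2],f((317,368),.007)[:2];print('rail sep',np.linalg.norm(rl-rr),rl,rr)
ex=np.array([np.cos(yaw),np.sin(yaw)]);ey=np.array([-ex[1],ex[0]])
# origin: y from bar (-72), x from rail ends (+100)
mid=(rl+rr)/2
bx=lambda p,o:np.array([(p-o)@ex,(p-o)@ey])
o_r=mid+.1*ex; print('orig by rails',o_r,'bar y there',bx(B[4],o_r))
o=o_r+ey*((B[:,:]-o_r)@ey).mean()-ey*.072;
print('orig by bar',o)
for n,p,z in [('rearL',(241,478),.024),('rearR',(300,472),.024),('frL',(229,340),.008),('frR',(286,333),.008),('print',(258,365),.038),('barend',(178,560),.029),('bar@box',(135,245),.029),('lidcornL',(148,242),.055),('lidR',(280,230),.055),('apronL',(190,240),.02),('stick',(10,240),.06),('ring',(12,382),.018)]:
    P=f(p,z)[:2];print(n,P,bx(P,o_r)*1000,bx(P,o)*1000)
E
```

```text
yaw deg 9.681321004449243
rail sep 0.09470117254429875 [0.5595 0.1355] [0.5756 0.0421]
orig by rails [0.6662 0.1056] bar y there [-0.1182  0.0711]
orig by bar [0.6663 0.105 ]
rearL [0.4937 0.0953] [-171.7338   18.8479] [-171.7338   19.5023]
rearR [0.4986 0.0531] [-174.0147  -23.5492] [-174.0147  -22.8948]
frL [0.5952 0.1069] [-69.7576  13.1734] [-69.7576  13.8278]
frR [0.601  0.0652] [-71.0419 -28.8491] [-71.0419 -28.1947]
print [0.5737 0.084 ] [-94.7858  -5.8063] [-94.7858  -5.1519]
barend [0.4348 0.1386] [-222.5526   71.4256] [-222.5526   72.08  ]
bar@box [0.6604 0.1745] [ 5.8924 68.8721] [ 5.8924 69.5264]
lidcornL [0.6576 0.162 ] [ 1.0446 57.0156] [ 1.0446 57.67  ]
lidR [0.6677 0.0694] [ -4.6126 -35.9673] [ -4.6126 -35.313 ]
apronL [0.6665 0.1358] [ 5.3859 29.7395] [ 5.3859 30.3939]
stick [0.6565 0.2577] [ 16.0157 151.4933] [ 16.0157 152.1477]
ring [0.561  0.2622] [-77.3727 172.0319] [-77.3727 172.6862]
```

Origin is about (0.666, 0.105) with yaw 9.7°. The rail spacing came out at 94.7 mm (96 expected) and the bar at y = 71 (72 expected), so these agree. The lip's rear face is at box x ≈ -173 mm, y ≈ -2. I'll close to about 44 mm and travel to above box (-199, +62).

Emit:
move_arm(targets=[{"dp": [0.37,0.854,0],"delta_rot": [0,0,-0.057]},{"dp": [0.37,0.854,0],"delta_rot": [0,0,-0.057]},{"dp": [0.37,0.854,0],"delta_rot": [0,0,-0.057]},{"dp": [0.37,0.854,0],"delta_rot": [0,0,-0.057]},{"dp": [0.37,0.854,0],"delta_rot": [0,0,-0.057]}], hand=-0.033, squeeze=40)

```text
time_s: 0.82
ee_pos: [0.238, -0.3792, 0.2139]
eef_rot: [-3.115, -0.405, -0.0]
ft_force: [-0.4, 0.1, 0.1]
grip_width: 0.495
```

Emit:
move_arm(targets=[{"dp": [0.37,0.854,0],"delta_rot": [0,0,-0.057]},{"dp": [0.37,0.854,0],"delta_rot": [0,0,-0.057]},{"dp": [0.37,0.854,0],"delta_rot": [0,0,-0.057]},{"dp": [0.37,0.854,0],"delta_rot": [0,0,-0.057]},{"dp": [0.37,0.854,0],"delta_rot": [0,0,-0.057]}])

```text
time_s: 1.45
ee_pos: [0.312, -0.2084, 0.214]
eef_rot: [3.121, 0.358, 0.0]
ft_force: [-0.1, -0.1, 0.1]
grip_width: 0.487
```

Emit:
move_arm(targets=[{"dp": [0.37,0.854,0],"delta_rot": [0,0,-0.057]},{"dp": [0.37,0.854,0],"delta_rot": [0,0,-0.057]},{"dp": [0.37,0.854,0],"delta_rot": [0,0,-0.057]},{"dp": [0.37,0.854,0],"delta_rot": [0,0,-0.057]},{"dp": [0.37,0.854,0],"delta_rot": [0,0,-0.057]}])

```text
time_s: 2.08
ee_pos: [0.386, -0.0376, 0.214]
eef_rot: [3.126, 0.312, 0.0]
ft_force: [-0.9, -1.0, -0.1]
grip_width: 0.486
```

Emit:
move_arm(targets=[{"dp": [0.37,0.854,0],"delta_rot": [0,0,-0.057]},{"dp": [0.37,0.854,0],"delta_rot": [0,0,-0.057]},{"dp": [0.37,0.854,0],"delta_rot": [0,0,-0.057]},{"dp": [0.37,0.854,0],"delta_rot": [0,0,-0.057]},{"dp": [0.37,0.854,0],"delta_rot": [0,0,-0.057]}])

```text
time_s: 2.7
ee_pos: [0.46, 0.1332, 0.2139]
eef_rot: [3.13, 0.266, -0.0]
ft_force: [0.7, -0.3, -0.9]
grip_width: 0.483
```

```bash
python3 - <<'E'
from plant import optics,observe
from h import *
s=observe();d=optics.snapshot('wrist');cv2.imwrite('pics/w1.png',d['image']);print(s['ee_pos'],d['fx'],d['cx'],d['cy'],np.array(d['hand_eye']))
T=np.eye(4);T[:3,:3]=Ro.from_rotvec(s['eef_rot']).as_matrix();T[:3,3]=s['ee_pos']
W=np.linalg.inv(T@np.array(d['hand_eye']));D=dict(d,R=W[:3,:3],t=W[:3,3])
o=np.array([.6663,.105]);a=np.radians(9.68);ex=np.array([np.cos(a),np.sin(a)]);ey=np.array([-ex[1],ex[0]])
for n,x,y,z in[('rearL',-172,19,.024),('rearR',-174,-23,.024),('bar',-118,72,.029),('barend',-222,72,.029),('railL',-100,48,.007),('railR',-100,-48,.007)]:
    p=o+ex*x/1e3+ey*y/1e3;print(n,px(D,[*p,z]))
E
```

```text
[0.46   0.1332 0.2139] 356.5704439392998 279.3309955887182 202.0861152270014 [[-0.0002 -0.9595 -0.2816  0.0798]
 [ 1.      0.0001 -0.001  -0.0001]
 [ 0.001  -0.2816  0.9595 -0.1697]
 [ 0.      0.      0.      1.    ]]
rearL [np.float64(322.8513523584315), np.float64(152.31662529397929)]
rearR [np.float64(364.3317229706113), np.float64(154.3109496881436)]
bar [np.float64(269.8328926930659), np.float64(96.49360279949693)]
barend [np.float64(270.5527871544481), np.float64(201.2343894922634)]
railL [np.float64(294.32234770230457), np.float64(77.75170520447546)]
railR [np.float64(390.50085798824875), np.float64(77.7822458766414)]
```

View pics/w1.png

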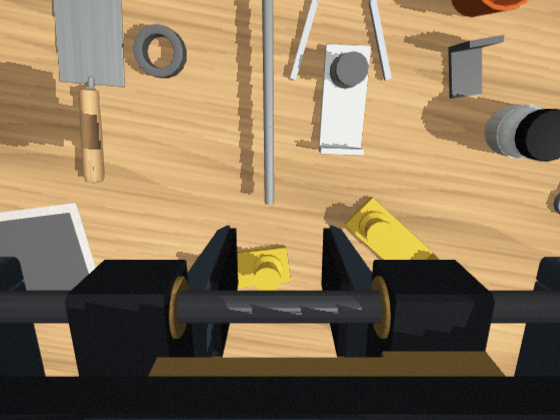

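The wrist view puts the lip corners at (320,151) and (364,153), the bar end at (270,203) and the rail ends at (294,77) and (389,77). All are within 1–3 px of prediction, so I'll descend outside the bar.

Emit:
move_arm(targets=[{"dp": [0,0,-0.8],"delta_rot": [0,0,0]},{"dp": [0,0,-0.8],"delta_rot": [0,0,0]},{"dp": [0,0,-0.8],"delta_rot": [0,0,0]},{"dp": [0,0,-0.7],"delta_rot": [0,0,0]},{"dp": [0,0,-0.6],"delta_rot": [0,0,0]}])

```text
time_s: 3.38
ee_pos: [0.4593, 0.1318, 0.0649]
eef_rot: [3.13, 0.266, -0.001]
ft_force: [-0.2, -0.4, -0.9]
grip_width: 0.481
```

Emit:
move_arm(targets=[{"dp": [0,0,-0.4],"delta_rot": [0,0,0]},{"dp": [0,0,-0.35],"delta_rot": [0,0,0]},{"dp": [0,0,-0.3],"delta_rot": [0,0,0]},{"dp": [0,0,-0.3],"delta_rot": [0,0,0]},{"dp": [0,0,0],"delta_rot": [0,0,0]}])

```text
time_s: 4.0
ee_pos: [0.4592, 0.1318, 0.0112]
eef_rot: [3.13, 0.266, -0.003]
ft_force: [0.6, 0.3, -0.4]
grip_width: 0.484
```

Emit:
move_arm(targets=[{"dp": [0.028,-0.168,0],"delta_rot": [0,0,0]},{"dp": [0.028,-0.168,0],"delta_rot": [0,0,0]},{"dp": [0.028,-0.168,0],"delta_rot": [0,0,0]},{"dp": [0.028,-0.168,0],"delta_rot": [0,0,0]},{"dp": [0.028,-0.168,0],"delta_rot": [0,0,0]}])

```text
time_s: 4.62
ee_pos: [0.4656, 0.0982, 0.0124]
eef_rot: [-3.13, -0.265, -0.001]
ft_force: [-0.9, 6.3, 3.9]
grip_width: 0.484
```

```bash
cat > look.py <<'E'
from plant import optics,observe
from h import *
import sys
s=observe();o=np.array([.6663,.105]);a=np.radians(9.68);ex=np.array([np.cos(a),np.sin(a)]);ey=np.array([-ex[1],ex[0]])
q=np.array(s['ee_pos'])[:2]-o;F=np.array(s['ft_force'])[:2]
print('box mm',q@ex*1e3,q@ey*1e3,s['ee_pos'][2],'F box',F@ex,F@ey,'w',s['grip_width']*91)
dt,ds=optics.snapshot('top'),optics.snapshot('scene')
A=cv2.resize(dt['image'][70:270,160:330],None,fx=2.35,fy=2.9);B=cv2.resize(ds['image'][150:350,220:400],None,fx=2.2,fy=2.9)
cv2.imwrite(sys.argv[1],np.hstack([A,B]))
E
python3 look.py pics/l1.png
```

```text
box mm -198.98969021156864 27.01198974886966 0.012411548673216598 F box 0.17292915366483586 6.390628899894345 w 44.006396755589535
```

View pics/l1.png

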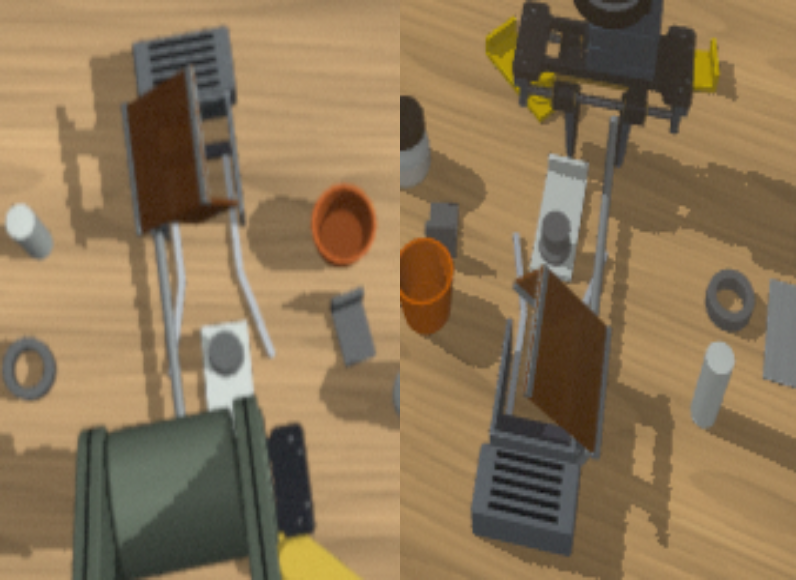

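The cover is open and the sled hasn't moved. The lid's front right corner is at about (207,205) in the top half and (543,270) in the scene half. I'll estimate the angle from those.

```bash
python3 - <<'E'
from plant import optics
from h import *
o=np.array([.6663,.105]);a=np.radians(9.68);ex=np.array([np.cos(a),np.sin(a)]);ey=np.array([-ex[1],ex[0]])
dt,ds=optics.snapshot('top'),optics.snapshot('scene')
for th in(.6,.65,.7,.75,.8,.85,.9):
    X=[*(o+ey*(.056-.092*np.cos(th))),.058+.092*np.sin(th)]
    u=px(dt,X);w=px(ds,X);print(th,(u[0]-160)*2.35,(u[1]-70)*2.9,400+(w[0]-220)*2.2,(w[1]-150)*2.9)
E
```

```text
0.6 221.48656740205433 201.84513582003015 524.6820092991935 272.3300397014666
0.65 218.14248725172973 201.24490375115707 527.7357312823945 269.97473294222317
0.7 214.56646384055406 200.72459178389173 531.0148503673659 267.7519463236455
0.75 210.76638854024435 200.2866402738141 534.5126424477793 265.669736858682
0.8 206.75110312963074 199.9332540542307 538.2214825235545 263.7358697550548
0.85 202.53039246435597 199.66638348589916 542.1328438997673 261.95777084400646
0.9 198.11497007811647 199.48770633228145 546.2373036987946 260.342478658747
```

The angle is about 0.80–0.85. I'll back off 1.5 mm and start pushing along the box's x axis.

Emit:
move_arm(targets=[{"dp": [0.166,0.066,0],"delta_rot": [0,0,0]},{"dp": [0.172,0.029,0],"delta_rot": [0,0,0]},{"dp": [0.172,0.029,0],"delta_rot": [0,0,0]},{"dp": [0.172,0.029,0],"delta_rot": [0,0,0]},{"dp": [0.172,0.029,0],"delta_rot": [0,0,0]}])

```text
time_s: 5.45
ee_pos: [0.4973, 0.1056, 0.0113]
eef_rot: [3.13, 0.267, -0.009]
ft_force: [-5.6, 2.7, 1.3]
grip_width: 0.485
```

Emit:
move_arm(targets=[{"dp": [0.123,0.021,0],"delta_rot": [0,0,0]},{"dp": [0.123,0.021,0],"delta_rot": [0,0,0]},{"dp": [0.123,0.021,0],"delta_rot": [0,0,0]},{"dp": [0.123,0.021,0],"delta_rot": [0,0,0]},{"dp": [0.123,0.021,0],"delta_rot": [0,0,0]}])

```text
time_s: 6.08
ee_pos: [0.5219, 0.1098, 0.0112]
eef_rot: [3.13, 0.267, -0.008]
ft_force: [-3.7, 4.0, 0.4]
grip_width: 0.482
```

```bash
python3 look.py pics/l2.png
```

```text
box mm -141.52318788890287 29.016921869956576 0.011205930960543672 F box -2.9868756641246557 4.57365042813988 w 43.88517679792344
```

View pics/l2.png

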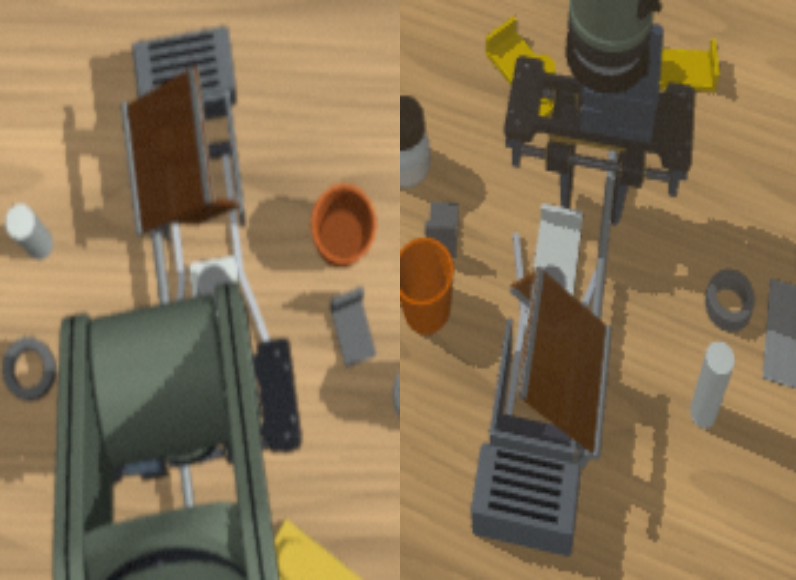

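The sled's nose is at about (190–237, 262) in the top half, between the guides. The cover is at about 0.75 and the forces are small, so I'll continue.

Emit:
move_arm(targets=[{"dp": [0.123,0.021,0],"delta_rot": [0,0,0]},{"dp": [0.123,0.021,0],"delta_rot": [0,0,0]},{"dp": [0.123,0.021,0],"delta_rot": [0,0,0]},{"dp": [0.123,0.021,0],"delta_rot": [0,0,0]},{"dp": [0.123,0.021,0],"delta_rot": [0,0,0]}])

```text
time_s: 6.8
ee_pos: [0.547, 0.1141, 0.0113]
eef_rot: [3.13, 0.266, -0.006]
ft_force: [-3.8, 4.0, -0.9]
grip_width: 0.479
```

```bash
python3 look.py pics/l3.png
```

```text
box mm -116.03027684003088 28.99963550193363 0.011346500907088067 F box -3.062197734153505 4.535856357674772 w 43.575149488923024
```

View pics/l3.png

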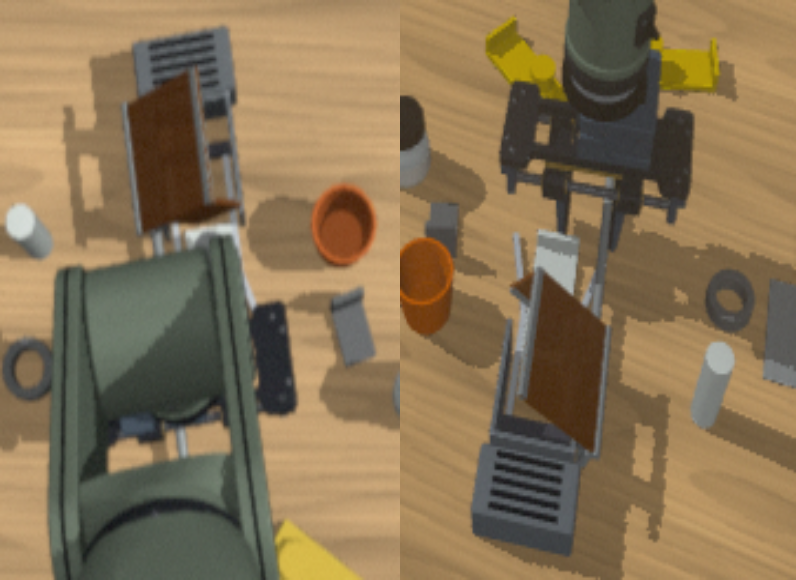

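The sled is between the straight guides, with its nose at the mouth, and the pushing force is a steady 3 N.

Emit:
move_arm(targets=[{"dp": [0.123,0.021,0],"delta_rot": [0,0,0]},{"dp": [0.123,0.021,0],"delta_rot": [0,0,0]},{"dp": [0.123,0.021,0],"delta_rot": [0,0,0]},{"dp": [0.123,0.021,0],"delta_rot": [0,0,0]},{"dp": [0.123,0.021,0],"delta_rot": [0,0,0]}])

```text
time_s: 7.52
ee_pos: [0.572, 0.1183, 0.0115]
eef_rot: [3.13, 0.266, -0.005]
ft_force: [-4.1, 3.4, -0.4]
grip_width: 0.482
```

Emit:
move_arm(targets=[{"dp": [0.099,0.017,0],"delta_rot": [0,0,0]},{"dp": [0.099,0.017,0],"delta_rot": [0,0,0]},{"dp": [0.099,0.017,0],"delta_rot": [0,0,0]},{"dp": [0.099,0.017,0],"delta_rot": [0,0,0]},{"dp": [0.099,0.017,0],"delta_rot": [0,0,0]}])

```text
time_s: 8.15
ee_pos: [0.5918, 0.1217, 0.0115]
eef_rot: [3.13, 0.266, -0.005]
ft_force: [-3.7, 2.9, -0.0]
grip_width: 0.484
```

```bash
python3 look.py pics/l4.png
```

```text
box mm -70.65773696627753 29.004615986046694 0.011533342814855036 F box -3.1269254315616317 3.4343740827367917 w 44.03154471218538
```

View pics/l4.png

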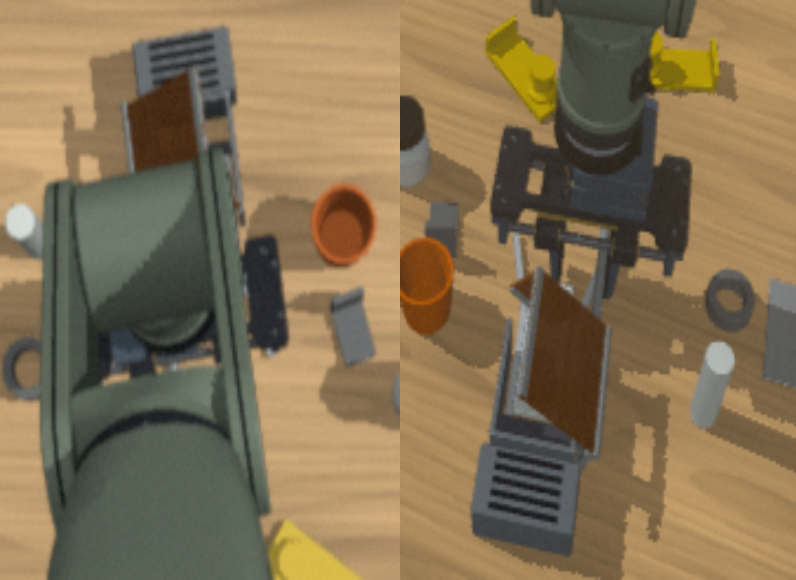

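The cover is still held at about 0.75 and the sled is nearly in. The last stretch goes slowly while I watch for the force rise at the stop.

Emit:
move_arm(targets=[{"dp": [0.049,0.008,0],"delta_rot": [0,0,0]},{"dp": [0.049,0.008,0],"delta_rot": [0,0,0]},{"dp": [0.037,0.006,0],"delta_rot": [0,0,0]},{"dp": [0.037,0.006,0],"delta_rot": [0,0,0]},{"dp": [0.025,0.004,0],"delta_rot": [0,0,0]}])

```text
time_s: 8.88
ee_pos: [0.5991, 0.1228, 0.0116]
eef_rot: [3.13, 0.266, -0.006]
ft_force: [-7.3, 2.9, 2.3]
grip_width: 0.479
```

Emit:
move_arm(targets=[{"dp": [0.025,0.004,0],"delta_rot": [0,0,0]},{"dp": [0.025,0.004,0],"delta_rot": [0,0,0]},{"dp": [0.025,0.004,0],"delta_rot": [0,0,0]},{"dp": [0,0,0],"delta_rot": [0,0,0]},{"dp": [0,0,0],"delta_rot": [0,0,0]}])

```text
time_s: 9.5
ee_pos: [0.5992, 0.1229, 0.0116]
eef_rot: [3.13, 0.265, -0.016]
ft_force: [-11.1, 3.0, 6.6]
grip_width: 0.481
```

The sled stalled at TCP x = -63, where -61 was expected, and the force is rising. I'll press a little harder to tell the stop from a jam.

Emit:
move_arm(targets=[{"dp": [0.049,0.008,0],"delta_rot": [0,0,0]},{"dp": [0.049,0.008,0],"delta_rot": [0,0,0]},{"dp": [0.049,0.008,0],"delta_rot": [0,0,0]},{"dp": [0,0,0],"delta_rot": [0,0,0]},{"dp": [0,0,0],"delta_rot": [0,0,0]}])

```text
time_s: 10.12
ee_pos: [0.5994, 0.1229, 0.0116]
eef_rot: [3.129, 0.263, -0.035]
ft_force: [-23.2, 1.0, 15.3]
grip_width: 0.485
```

```bash
python3 - <<'E'
from plant import optics,observe
from h import *
s=observe();d=optics.snapshot('wrist');sc=optics.snapshot('scene')
print(s['ee_pos'],s['ft_force'])
cv2.imwrite('pics/w5.png',np.hstack([cv2.resize(d['image'][:260,150:450],(400,347)),cv2.resize(sc['image'][230:300,250:330],(396,347))]))
T=np.eye(4);T[:3,:3]=Ro.from_rotvec(s['eef_rot']).as_matrix();T[:3,3]=s['ee_pos']
W=np.linalg.inv(T@np.array(d['hand_eye']));D=dict(d,R=W[:3,:3],t=W[:3,3])
o=np.array([.6663,.105]);a=np.radians(9.68);ex=np.array([np.cos(a),np.sin(a)]);ey=np.array([-ex[1],ex[0]])
for n,x,y,z in[('lipL',-39,22,.024),('lipR',-39,-22,.024),('lipRrear',-45,-22,.024),('railR30',-30,-24.5,.007),('rightwallfront',0,-36,.052)]:
    p=o+ex*x/1e3+ey*y/1e3;u=px(D,[*p,z]);print(n,(u[0]-150)*4/3,u[1]*4/3)
E
```

```text
[0.5994 0.1229 0.0116] [-23.2119   0.981   15.264 ]
lipL 192.85373794004363 297.3291484238803
lipR 318.83149816369115 297.1801847118673
lipRrear 317.2764805273823 313.07295811738226
railR30 314.48492679444126 258.7397526784044
rightwallfront 414.8442637301301 198.5624850828797
```

View pics/w5.png

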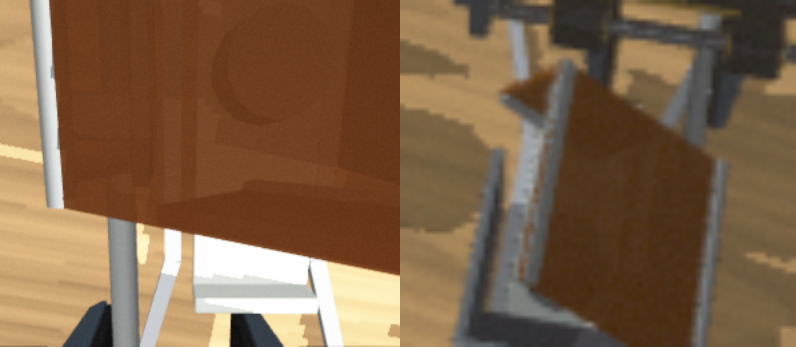

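Pressing to 23 N gave no motion (0.2 mm). The lip's top edge spans rows 298–312, against 297–313 predicted for home, so the sled is seated. I'll back off along x while still holding the bar, then release the cover slowly.

Emit:
move_arm(targets=[{"dp": [-0.123,-0.021,0],"delta_rot": [0,0,0]},{"dp": [-0.123,-0.021,0],"delta_rot": [0,0,0]},{"dp": [-0.123,-0.021,0],"delta_rot": [0,0,0]},{"dp": [-0.123,-0.021,0],"delta_rot": [0,0,0]},{"dp": [-0.123,-0.021,0],"delta_rot": [0,0,0]}])

```text
time_s: 10.85
ee_pos: [0.5875, 0.1207, 0.0129]
eef_rot: [-3.13, -0.266, -0.009]
ft_force: [2.6, 4.4, 0.5]
grip_width: 0.487
```

Emit:
move_arm(targets=[{"dp": [-0.017,0.099,0],"delta_rot": [0,0,0]},{"dp": [-0.017,0.099,0],"delta_rot": [0,0,0]},{"dp": [-0.017,0.099,0],"delta_rot": [0,0,0]},{"dp": [-0.017,0.099,0],"delta_rot": [0,0,0]},{"dp": [-0.017,0.099,0],"delta_rot": [0,0,0]}])

```text
time_s: 11.48
ee_pos: [0.5813, 0.14, 0.0119]
eef_rot: [3.13, 0.266, -0.002]
ft_force: [-0.7, 1.5, 1.7]
grip_width: 0.483
```

Emit:
move_arm(targets=[{"dp": [-0.017,0.099,0],"delta_rot": [0,0,0]},{"dp": [-0.017,0.099,0],"delta_rot": [0,0,0]},{"dp": [-0.017,0.099,0],"delta_rot": [0,0,0]},{"dp": [-0.017,0.099,0],"delta_rot": [0,0,0]},{"dp": [-0.017,0.099,0],"delta_rot": [0,0,0]}])

```text
time_s: 12.1
ee_pos: [0.5783, 0.1599, 0.0118]
eef_rot: [3.13, 0.266, -0.001]
ft_force: [0.3, 0.4, 0.2]
grip_width: 0.485
```

```bash
python3 look.py pics/l6.png
```

```text
box mm -77.48589130604675 68.88618454985992 0.011840427252376145 F box 0.33237396812496506 0.37023670789709784 w 44.17050525193646
```

The bar is free, so I'll lift straight up and retreat.

Emit:
move_arm(targets=[{"dp": [0,0,0.3],"delta_rot": [0,0,0]},{"dp": [0,0,0.6],"delta_rot": [0,0,0]},{"dp": [0,0,0.9],"delta_rot": [0,0,0]},{"dp": [0,0,0.9],"delta_rot": [0,0,0]},{"dp": [0,0,0.9],"delta_rot": [0,0,0]}])

```text
time_s: 12.82
ee_pos: [0.5785, 0.1596, 0.1581]
eef_rot: [3.13, 0.265, 0.002]
ft_force: [1.2, 0.1, -0.4]
grip_width: 0.484
```

Emit:
move_arm(targets=[{"dp": [-0.4,-0.8,0.5],"delta_rot": [0,0,0]},{"dp": [-0.4,-0.9,0.3],"delta_rot": [0,0,0]},{"dp": [-0.4,-0.9,0],"delta_rot": [0,0,0]},{"dp": [-0.4,-0.9,0],"delta_rot": [0,0,0]},{"dp": [-0.4,-0.9,0],"delta_rot": [0,0,0]}])

```text
time_s: 13.45
ee_pos: [0.4979, -0.0175, 0.189]
eef_rot: [3.13, 0.266, 0.002]
ft_force: [1.2, 0.0, 0.2]
grip_width: 0.483
```

Emit:
move_arm(targets=[{"dp": [-0.4,-0.9,0],"delta_rot": [0,0,0]},{"dp": [-0.4,-0.9,0],"delta_rot": [0,0,0]},{"dp": [-0.3,-0.9,0],"delta_rot": [0,0,0]},{"dp": [-0.2,-0.5,0],"delta_rot": [0,0,0]},{"dp": [0,0,0],"delta_rot": [0,0,0]}])

```text
time_s: 14.08
ee_pos: [0.4461, -0.1453, 0.1888]
eef_rot: [3.13, 0.261, 0.002]
ft_force: [-0.0, 0.0, 0.0]
grip_width: 0.485
```

```bash
python3 look.py pics/l7.png; python3 - <<'E'
from plant import optics
from h import *
o=np.array([.6663,.105]);a=np.radians(9.68);ex=np.array([np.cos(a),np.sin(a)]);ey=np.array([-ex[1],ex[0]])
dt=optics.snapshot('top')
for x,y in((-45,22),(-45,-22)):
    u=px(dt,[*(o+ex*x/1e3+ey*y/1e3),.024]);print('lip home',(u[0]-160)*2.35,(u[1]-70)*2.9)
E
```

```text
box mm -259.1618359588861 -209.67390817392916 0.18878725552399814 F box -0.042948227532005216 0.027266104207947915 w 44.16932033513029
lip home 188.19810105684405 294.05465768878815
lip home 235.37528856478272 285.1498677241402
```

View pics/l7.png

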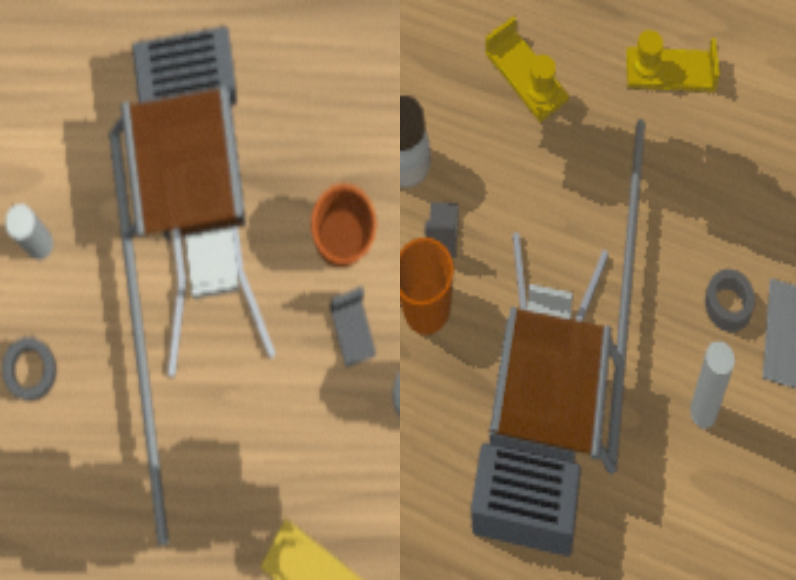

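The cover is shut. The lip's rear edge is at about (190,295) and (240,288), against a predicted home position of (188,294) and (235,285), which is within about 2 mm. The bystanders haven't moved.

```bash
python3 -c "
from plant import job;print(job.finish_job())"
```

```text
the job is handed in; nothing more can be done
None
```

The sled is loaded in the curing box and the amber cover is shut. I handed the job in at about 14 s of the 43 s allowed.

**What I did:** One fingertip pressed the bar to open the cover to about 0.75–0.8 rad before the sled reached the mouth. It held the cover there while the other fingertip pushed the sled along the guides by its rear lip. I then backed off the lip, let the cover close slowly, and moved the arm clear.

**Last checks:**
- **Sled home:** it stopped firmly, moving only 0.2 mm when I pressed up to 23 N. The arm stopped 2 mm short of the computed home position. In the last picture the lip was within about 2 mm of home, and the camera calibration is good to about 2 mm.
- **Cover:** it looked fully shut in both camera views.
- **Other things on the table:** those in the final views looked unmoved. I did not measure them, and the wrench was outside those views.
- **Opening angle:** the estimates disagreed a little, about 0.70 rad from the fingertip position and up to 0.85 from the pictures. All are within the 0.65–0.85 window.
- **Upward force:** about 15 N showed on the fingers during the hard press. It went away when I backed off, and the last picture showed the lip at its home position.

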